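# Fetch the centring plug from behind the ring spindles

## Robot

A 6-joint arm with a two-finger parallel gripper is mounted at the origin on the work surface. World frame = base frame: x ahead of the robot, y to its left, z up, the work surface at z = 0. Lengths are in m, angles in rad, forces in N, time in s.
With the tool pointing down it reaches from about 0.35 to 0.975 m from the base axis. Payload 4.9 kg.
Tool frame: the origin (TCP) lies on the centre line of the jaws, within the pads' length; the fingertips stand manip.tip_reach ahead of it and the grasp point (between the pads) is the TCP (manip.tip_reach is the distance from the TCP to the fingertips, in m); z points along the fingers, y is the line along which they close (so a half turn about z gives the same grasp; the last joint's range is limited). The gripper opens to 85 mm and grips with 20 to 120 N. Pads are 22 mm wide; open, the fingers measure 114 mm over their backs; the gripper's body (76 mm by 85 mm) begins 54 mm behind the grasp point. The pads swing forward as they close: fully open they stand 13 mm farther back than shut.
Start: joints at [0.985, 0.053, 1.613, -0, 1.476, -0.119], TCP at [0.281, 0.558, 0.25] pointing down, gripper open.
Joint ranges: [-3.01, 3.01], [-1.01, 2.22], [0.06, 2.58], [-1.02, 4.17], [0.09, 2.62], [-3.14, 3.14]. Speed limits (rad/s): [2.57, 2.57, 3.14, 3.14, 3.14, 3.14].

## Interface

Orientations are given as a unit quaternion [w, x, y, z].
In Python, from plant import manip gives the robot as it stands. The module is installed in compiled form; this text tells all that it offers.
- The arm moves only by the tool move_arm, never from a script. Its argument "rows" is a list of rows, each a list of 7 numbers: the shift along the tool's x, y, z in cm, then the turn, a rotation vector about the tool's x, y, z in degrees, then the opening, from -1 (shut) to 1 (fully open). In form: [[tx, ty, tz, ax, ay, az, jaw], ...]. A call has 1 to 20 rows; each row shifts and turns the commanded pose from where the row before left it, along the tool's axes as they then stand; what a row does not reach is not made up. A row lasts 1/12 s, in which the tool goes at most 41.7 mm and 7.16 degrees, less where a joint would pass 70% of its speed; a pose out of reach is approached as far as the arm can. A call is refused whole if a number of a shift passes 4.17 or a number of a turn 7.16, either way. A call with a gripper value outside its range is refused whole. The fingers move at their own pace and stop on an object; the grip force is fixed at half the most. Time passes only in rows, so rows that do not move let the fingers close. It gives the time, the measured TCP pose, the force, the opening and the grip force at its end, in the units of the state.
- manip.state(): the state, without advancing time (a new reading comes with each control period).
- manip.grab_frame(name): name is "scene" or "top"; returns a dict with "img" (420x560x3 uint8, blue, green, red), "mtx" (3x3 intrinsics, pixels), "k1" (the pictures are not rectified: a ray, as slopes to the right and down, at radius r is drawn at 1 + k1 r^2 times it, then the intrinsics apply), "R" (3x3) and "t" (3): a world point X has camera coordinates R X + t. Camera axes: x right, y down, z forward; pixel columns grow to the right and rows downward; lengths in m; the calibration is good to about 2 mm. A picture is of the moment at which its call begins. There is no depth.
- manip.job_done(): hands the job in; it is judged then, once.
The state is a dict: "time": time; "joint_pos": joint angles; "joint_vel": joint speeds; "joint_efforts": joint torques, N m; "tool_pos": TCP position; "tool_rot": TCP orientation; "contact_force": force on the tool from outside, world axes, zero at the start; "ft_torque": the same for the moment, N m; "gripper_width": opening from 0.0 (shut) to 1.0 (fully open); "grasp_force": force on a finger pad.
Only numpy, scipy, OpenCV 4.12 (cv2) and the standard library are available. Lean on these libraries where they do the work, as an engineer would, in place of code of your own. Each camera call takes 0.05 s, during which the arm holds its last target. There are 200 camera calls.

## Task

Set up the laser marker: the small centring plug stands at the back of the tray, boxed in by three ring spindles. Stand all three spindles upright on the rubber mat, then set the plug down centred on the cross of the loading carriage, and only then put each spindle back upright in the tray on the same seat it came from. Do not push the two loose rings in the tray about and do not let a spindle fall over.

Things in the scene. Friction and masses are not known exactly. Their poses are not given: they have to be found in the camera images.
- knob_spindle: Ring spindle with a round black knob: the widest and shortest of the three. Loose, upright, 500 g. Carrier and clamped steel rings form a rigid cylinder 56 mm in diameter, 84 mm tall; above it a 14 mm neck and, at 100 to 114 mm, a round knob 34 mm across to grip. Origin: centre of the underside, z up. Starts on one of the tray's three spindle seats.
- tee_spindle: Ring spindle with a tee handle: the middle one in size. Loose, upright, 420 g. Carrier and clamped steel rings form a rigid cylinder 50 mm in diameter, 94 mm tall; above it a 14 mm neck and, at 110 to 124 mm, a crossbar 50 mm long (its y) and 12 mm wide (its x), gripped across the 12 mm. Origin: centre of the underside, z up. Starts on one of the tray's three spindle seats.
- slim_spindle: Ring spindle with a plain round post end: the slimmest and tallest. Loose, upright, 360 g. Carrier and clamped steel rings form a rigid cylinder 44 mm in diameter, 104 mm tall; above it a bare post 16 mm in diameter, up to 134 mm, to grip. Origin: centre of the underside, z up. Starts on one of the tray's three spindle seats.
- plug: Centring plug, turned aluminium, loose, 70 g, low and stepped: foot 38 mm in diameter, 8 mm high; step 32 mm in diameter up to 16 mm; boss 22 mm in diameter from 16 to 32 mm, to grip. Origin: centre of the underside, z up. Starts on the small seat in the middle of the tray's back row, a spindle 10 to 25 mm from its foot on the left, right and front.
- tray: Grey open metal tray, fixed, black liner, four pale round seat marks (flat). 156 mm (its x) by 206 mm (its y), walls 4 mm thick and 24 mm high; inner floor 4 mm above the table. Origin: centre of the underside; x to its back (away from the robot), y to its left. Seat centres (x, y) in mm: spindles at (32, 60), (32, -60) and (-28, 0), plug at (32, 0).
- mat: Dark rubber mat with a grey face, flat, fixed: the side area where the spindles are stood meanwhile. 200 mm along its x, 180 mm along its y, 4 mm thick. Origin: centre of the underside.
- carriage: Loading carriage of the laser marker: square aluminium plate 140 by 140 mm, fixed, on a slide 20 mm high that runs along y to the laser on the left. Its flat top is 32 mm above this origin and 52 mm above the table; its middle is marked by a cross of lines 80 mm long and a circle 52 mm in diameter. Origin: on the vertical axis through the cross.
- ring_left: Loose steel seal ring lying flat in the tray's front left corner: 44 mm outside, 32 mm inside, 6 mm thick, 30 g. Origin: centre of the underside. To be left alone.
- ring_right: The same kind of loose seal ring, lying in the tray's front right corner. To be left alone.

How it is judged:
By the outcome, as a careful person would: the job done as asked, in the order asked, and still so for the second after the job is handed in, with the robot touching nothing.
It also fails if it takes over 146 s, if anything falls off the work surface, if the arm or the gripper's body presses on something with over 40 N, if the wrist force passes 120 N, or if a joint passes its speed limit or range.

## Working session

There is one attempt and no reset: what is moved stays moved. The work goes in short steps, Python scripts to look and compute and a tool call to move; the robot and the scene stay as the last step left them, time stands still between calls to the robot, and variables do not carry over. Pictures are saved under pics/ and viewed, at most 14 in all, crops included, and the job is handed in when it is done.

Besides the shell and the picture viewer there is one more tool, called after "Request:" as a command line: name --pt "numbers of a row" for each row, then --argument value for the rest. move_arm: Moves the arm, as the interface text tells. Its arguments: {"type":"object","properties":{"rows":{"type":"array","items":{"type":"array","items":{"type":"number"}}}},"required":["rows"]}

```bash
mkdir -p pics; ls
cat > h.py <<'E'
import numpy as np, cv2
from plant import manip
def grab(n,f):
    d=manip.grab_frame(n); cv2.imwrite('pics/'+f,d['img']); np.savez('pics/'+f+'.npz',**{k:v for k,v in d.items()}); return d
def load(f): return dict(np.load('pics/'+f+'.npz'))
def proj(d,X):
    X=np.atleast_2d(X); c=X@np.array(d['R']).T+np.array(d['t']); s=c[:,:2]/c[:,2:]
    s=s*(1+d['k1']*(s**2).sum(1,keepdims=True)); m=np.array(d['mtx'])
    return s@m[:2,:2].T+m[:2,2]
def ray(d,uv,z):
    m=np.array(d['mtx']); uv=np.atleast_2d(np.array(uv,float))
    p=cv2.undistortPoints(uv.reshape(-1,1,2),m,np.array([float(d['k1']),0,0,0])).reshape(-1,2)
    R=np.array(d['R']);o=-R.T@np.array(d['t']); w=np.c_[p,np.ones(len(p))]@R
    return o+w*((z-o[2])/w[:,2])[:,None]
E
python3 - <<'E'
from h import *
s=manip.state()
for k,v in s.items(): print(k,np.round(v,4))
print(manip.tip_reach)
for n in('scene','top'):
    d=grab(n,n+'0.png'); print(n,np.round(-np.array(d['R']).T@np.array(d['t']),3),d['k1'],np.round(d['mtx'],1).tolist())
E
```

```text
pics
time 0.0
joint_pos [ 0.985   0.0534  1.6143  0.      1.476  -0.119 ]
joint_vel [ 0.0009 -0.      0.0002 -0.0003  0.0006 -0.0008]
joint_efforts [-5.00000e-04 -3.93690e+01 -3.70175e+01 -3.00000e-04  7.10000e-03
 -0.00000e+00]
tool_pos [0.2809 0.5576 0.249 ]
tool_rot [-4.000e-04  2.313e-01  9.729e-01 -1.000e-03]
contact_force [-0.6582  1.3893  0.7322]
ft_torque [0.0196 0.0091 0.0556]
grasp_force 0.0
gripper_width 0.9966
0.019
scene [ 0.964 -0.523  0.842] -0.05037142997848788 [[399.0, 0.0, 278.6], [0.0, 399.0, 210.5], [0.0, 0.0, 1.0]]
top [0.308 0.006 1.251] -0.011581657051855584 [[467.7, 0.0, 279.2], [0.0, 467.7, 209.0], [0.0, 0.0, 1.0]]
```

View pics/scene0.png

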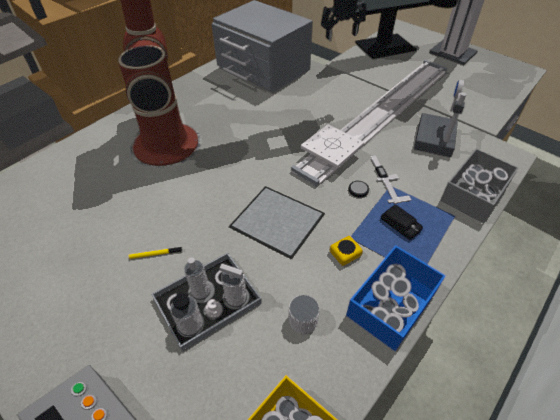

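View pics/top0.png

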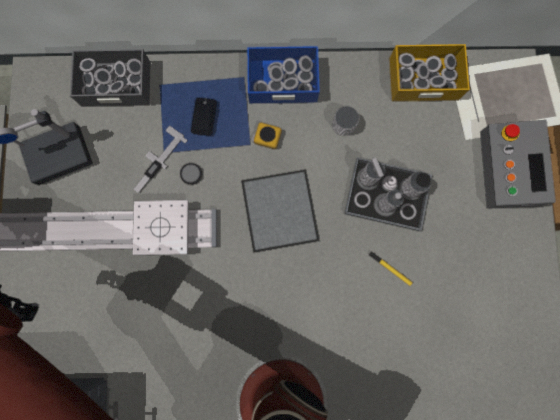

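The scene view shows the tray around (207,300), the mat at (278,220) and the carriage cross at (333,144). In the top view the tray is around (388,195), the mat at (280,210) and the cross at (160,227). The tee is back left, the knob back right and the slim spindle in front. I'll zoom in on the tray in both views.

Run:
```python
from h import *
a=cv2.imread('pics/top0.png')[150:240,335:445]; b=cv2.imread('pics/scene0.png')[250:350,145:270]
a=cv2.resize(a,(660,540),interpolation=cv2.INTER_CUBIC); b=cv2.resize(b,(750,600),interpolation=cv2.INTER_CUBIC)
g=lambda im:np.clip((im/255.)**0.6*255,0,255).astype(np.uint8)
cv2.imwrite('pics/a.png',g(a)); cv2.imwrite('pics/b.png',g(b))
```

```text
(no output)
```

View pics/a.png

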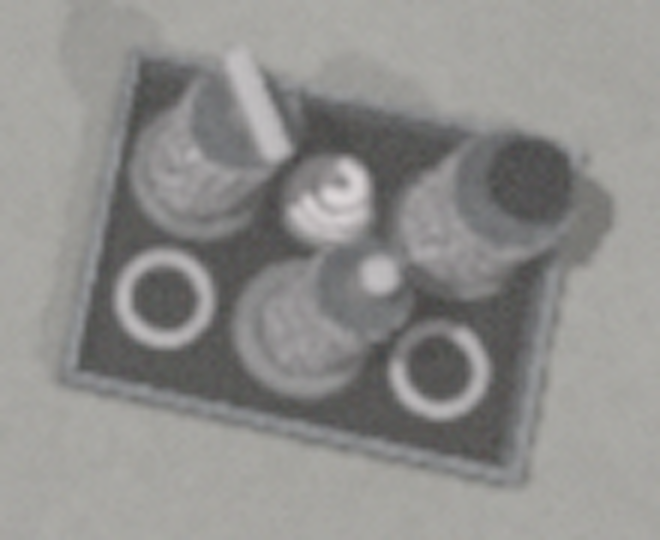

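View pics/b.png

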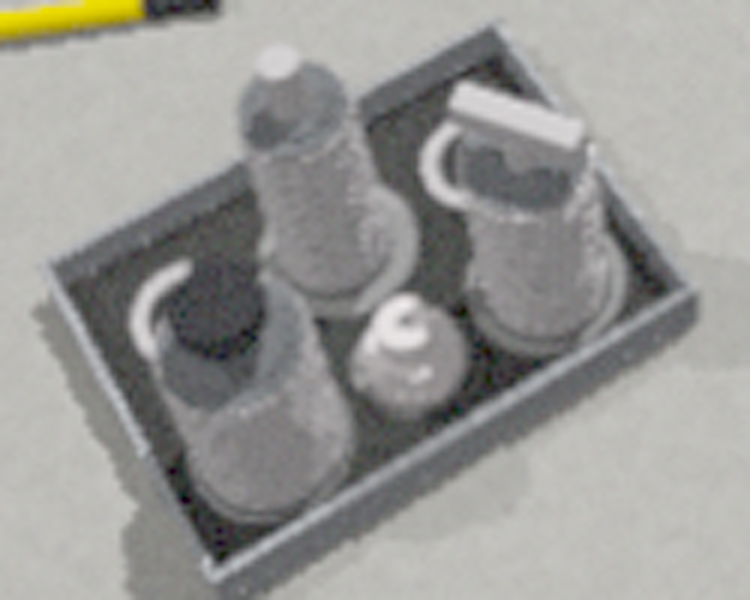

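The tee bar, knob, post, plug boss and tray corners are all readable in both crops. Next I'll triangulate them.

```bash
cat >> h.py <<'E'
def tri(ds,uvs):
    from scipy.optimize import least_squares
    x0=ray(ds[0],uvs[0],.1)[0]
    return least_squares(lambda x:np.concatenate([proj(d,x)[0]-u for d,u in zip(ds,uvs)]),x0)
E
python3 - <<'E'
from h import *
T=load('top0.png');S=load('scene0.png')
A=lambda p:(np.array(p,float)+.5)/6-.5+[335,150]
B=lambda p:(np.array(p,float)+.5)/6-.5+[145,250]
for n,a,b,z in [('knob',(531,178),(218,305),.118),('slim',(379,274),(278,62),.138),('tee',(258,105),(517,112),.128),('plug',(340,180),(408,320),.036)]:
    r=tri([T,S],[A(a),B(b)]); print(n,'tri',np.round(r.x,4),np.round(r.fun,1),'top',np.round(ray(T,A(a),z)[0],4),'scn',np.round(ray(S,B(b),z)[0],4))
e=ray(T,[A((238,55)),A((280,155))],.128); print('tee yaw',np.degrees(np.arctan2(*(e[0]-e[1])[[1,0]])),np.linalg.norm(e[0]-e[1]))
e=ray(S,[B((455,95)),B((580,135))],.128); print('tee yaw scn',np.degrees(np.arctan2(*(e[0]-e[1])[[1,0]])),np.linalg.norm(e[0]-e[1]))
c=ray(T,[A((135,52)),A((68,380)),A((522,482))],.024); print('tray corners top BL FL FR',np.round(c,4).tolist())
c=ray(S,[B((492,25)),B((48,265)),B((212,578)),B((697,292))],.024); print('tray corners scn FL FR BR BL',np.round(c,4).tolist())
print('rings',np.round(ray(T,[A((164,299)),A((439,370))],.010),4).tolist())
print('mat',np.round(ray(T,[(242,181),(306,170),(318,239),(254,251)],.004),4).tolist())
print('cross',np.round(ray(T,[(160,227)],.052),4),np.round(ray(S,[(333,144)],.052),4))
a=cv2.resize(cv2.imread('pics/top0.png')[165:260,230:330],(400,380),interpolation=cv2.INTER_CUBIC)
b=cv2.resize(cv2.imread('pics/top0.png')[195:260,125:195],(400,371),interpolation=cv2.INTER_CUBIC)
cv2.imwrite('pics/c.png',np.hstack([a[:371],b]))
E
```

```text
knob tri [ 0.5503 -0.3628  0.1133] [ 0.1  0.1  0.1 -0. ] top [ 0.5496 -0.361   0.118 ] scn [ 0.5528 -0.364   0.118 ]
slim tri [ 0.5062 -0.2914  0.1375] [ 0.4  0.3  0.5 -0. ] top [ 0.5068 -0.2903  0.138 ] scn [ 0.5058 -0.2923  0.138 ]
tee tri [ 0.5797 -0.2473  0.1284] [ 0.1  0.1  0.1 -0. ] top [ 0.58   -0.2472  0.128 ] scn [ 0.5794 -0.2473  0.128 ]
plug tri [ 0.5665 -0.303   0.0381] [ 0.4  0.3  0.4 -0. ] top [ 0.5676 -0.3026  0.036 ] scn [ 0.5649 -0.303   0.036 ]
tee yaw 19.623955538013416 0.04505487752747379
tee yaw scn -159.02909094206407 0.04840046179405601
tray corners top BL FL FR [[0.6307, -0.2164, 0.024], [0.4821, -0.1801, 0.024], [0.4331, -0.3784, 0.024]]
tray corners scn FL FR BR BL [[0.485, -0.1842, 0.024], [0.4363, -0.3762, 0.024], [0.5813, -0.4147, 0.024], [0.6335, -0.219, 0.024]]
rings [[0.52, -0.2269, 0.01], [0.4856, -0.3488, 0.01]]
mat [[0.5778, 0.0962, 0.004], [0.6053, -0.0788, 0.004], [0.4159, -0.1057, 0.004], [0.3871, 0.0656, 0.004]]
cross [[0.4502 0.3048 0.052 ]] [[0.4532 0.3026 0.052 ]]
```

View pics/c.png

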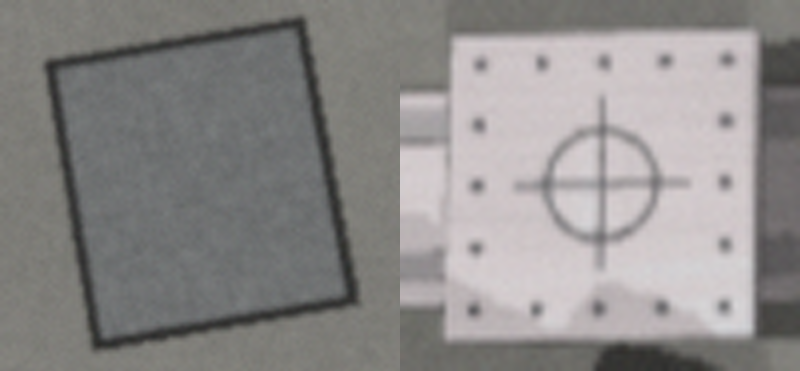

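Everything agrees to within about 2–3 mm. The tray yaw is about -14°, with slim at (.506,-.291), tee at (.580,-.247), bar 20°, knob at (.551,-.3625), plug at (.565,-.304) and the cross at about (.4515,.304). The crops show the mat rectangle and the cross at top-view pixel (159.9,226.8).

My order is slim, then tee, then knob to mat slots C(.452,-.012), A(.539,.047) and B(.553,-.043). The plug goes next, and then the spindles return in reverse order. First I'll align the tool with the world axes, then traverse.

Request:
move_arm --pt "0 0 0 0 0 -6.7 0" --pt "0 0 0 0 0 -6.7 0" --pt "0 0 0 0 0 -6.7 0" --pt "0 0 0 0 0 -6.6 0" --pt "-1 -3.9 0 0 0 0 0" --pt "-1 -3.9 0 0 0 0 0" --pt "-1 -3.9 0 0 0 0 0" --pt "-1 -3.9 0 0 0 0 0" --pt "-1 -3.9 0 0 0 0 0" --pt "-1 -3.9 0 0 0 0 0" --pt "-1 -3.9 0 0 0 0 0" --pt "-1 -3.9 0 0 0 0 0" --pt "-1 -3.9 0 0 0 0 0" --pt "-1 -3.9 0 0 0 0 0" --pt "-1 -3.9 0 0 0 0 0" --pt "-1 -3.9 0 0 0 0 0" --pt "-1 -3.9 0 0 0 0 0" --pt "-1 -3.9 0 0 0 0 0" --pt "-1 -3.9 0 0 0 0 0" --pt "-1 -3.9 0 0 0 0 0"

```text
time: 1.77
tool_pos: [0.4405, -0.068, 0.25]
tool_rot: [0.0, 0.001, 1.0, 0.0]
contact_force: [0.8, 0.4, 0.2]
gripper_width: 0.499
grasp_force: 0.0
```

Request:
move_arm --pt "-1 -3.6 0 0 0 0 0" --pt "-1.1 -3.8 0 0 0 0 0" --pt "-1.1 -3.8 0 0 0 0 0" --pt "-1.1 -3.8 0 0 0 0 0" --pt "-1.1 -3.8 0 0 0 0 0" --pt "-1.1 -3.7 0 0 0 0 0" --pt "0 0 0 0 0 0 0" --pt "0 0 2.5 0 0 0 0" --pt "0 0 2.5 0 0 0 0" --pt "0 0 2 0 0 0 0" --pt "0 0 1 0 0 0 0" --pt "0 0 0 0 0 0 0" --pt "0 0 0 0 0 0 0"

```text
time: 2.85
tool_pos: [0.5054, -0.2908, 0.1701]
tool_rot: [-0.0, 0.0, 1.0, 0.0]
contact_force: [0.7, -0.2, 0.4]
gripper_width: 0.498
grasp_force: 0.0
```

Run:
```python
from h import *
print(np.round(manip.state()['tool_pos'],4))
d=grab('scene','s1.png');t=grab('top','t1.png')
a=cv2.resize(t['img'][150:240,335:445],(440,360),interpolation=cv2.INTER_CUBIC);b=cv2.resize(d['img'][210:330,150:270],(360,360),interpolation=cv2.INTER_CUBIC)
cv2.imwrite('pics/d.png',np.clip((np.hstack([a,b])/255.)**.6*255,0,255).astype(np.uint8))
```

```text
[ 0.5054 -0.2908  0.1701]
```

View pics/d.png

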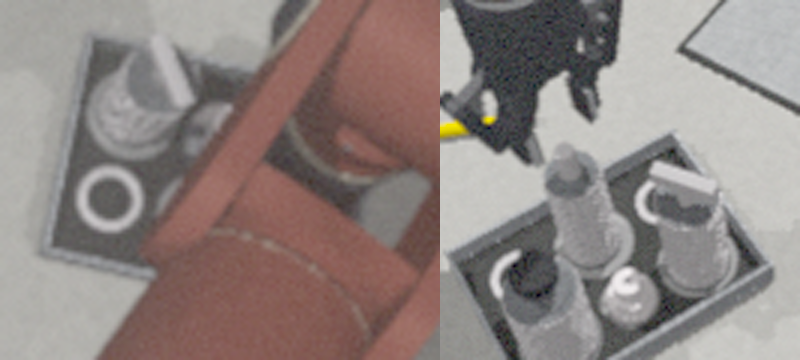

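The scene view shows the open fingertips, at about (535,160) and (590,115) in the mosaic, straddling the slim post at (567,150). I'll lower and close.

Request:
move_arm --pt "0 0 2 0 0 0 0" --pt "0 0 1.2 0 0 0 0" --pt "0 0 0.6 0 0 0 0" --pt "0 0 0 0 0 0 0" --pt "0 0 0 0 0 0 -1" --pt "0 0 0 0 0 0 -1" --pt "0 0 0 0 0 0 -1" --pt "0 0 0 0 0 0 -1" --pt "0 0 0 0 0 0 -1" --pt "0 0 0 0 0 0 -1" --pt "0 0 0 0 0 0 -1" --pt "0 0 0 0 0 0 -1"

```text
time: 3.95
tool_pos: [0.5062, -0.2916, 0.1335]
tool_rot: [0.001, 0.0, 1.0, -0.001]
contact_force: [0.3, -0.2, 6.5]
gripper_width: 0.161
grasp_force: 58.9
```

Request:
move_arm --pt "0 0 -0.3 0 0 0 -1" --pt "0 0 -0.6 0 0 0 -1" --pt "0 0 -1 0 0 0 -1" --pt "0 0 -1.5 0 0 0 -1" --pt "0 0 -1.6 0 0 0 -1" --pt "0 0 -1.5 0 0 0 -1" --pt "0 0 -1 0 0 0 -1" --pt "0 0 -0.5 0 0 0 -1" --pt "0 0 0 0 0 0 -1"

```text
time: 4.7
tool_pos: [0.506, -0.2914, 0.2138]
tool_rot: [0.001, 0.0, 1.0, -0.001]
contact_force: [0.3, -0.7, -3.9]
gripper_width: 0.161
grasp_force: 58.6
```

Run:
```python
from h import *
s=manip.state();print(np.round(s['tool_pos'],4),s['grasp_force'])
d=grab('scene','s2.png')
b=cv2.resize(d['img'][170:350,130:290],(480,540),interpolation=cv2.INTER_CUBIC)
cv2.imwrite('pics/e.png',np.clip((b/255.)**.6*255,0,255).astype(np.uint8))
```

```text
[ 0.506  -0.2914  0.2138] 58.57011795043945
```

View pics/e.png

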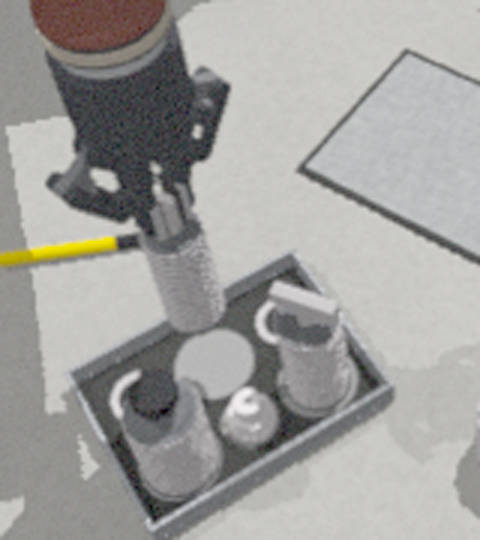

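The slim spindle hangs upright at about (185,270), and its bare seat is at (215,360). I'll carry it to mat slot C.

Request:
move_arm --pt "0.1 0.65 0 0 0 0 -1" --pt "0.3 1.3 0 0 0 0 -1" --pt "0.4 2 0 0 0 0 -1" --pt "0.5 2.6 0 0 0 0 -1" --pt "0.6 3 0 0 0 0 -1" --pt "0.6 3.2 0 0 0 0 -1" --pt "0.6 3.2 0 0 0 0 -1" --pt "0.6 3.2 0 0 0 0 -1" --pt "0.6 3 0 0 0 0 -1" --pt "0.5 2.6 0 0 0 0 -1" --pt "0.3 1.7 0 0 0 0 -1" --pt "0.2 1 0 0 0 0 -1" --pt "0.1 0.5 0 0 0 0 -1" --pt "0 0 1 0 0 0 -1" --pt "0 0 1.8 0 0 0 -1" --pt "0 0 2 0 0 0 -1" --pt "0 0 1.5 0 0 0 -1" --pt "0 0 0.8 0 0 0 -1" --pt "0 0 0.4 0 0 0 -1" --pt "0 0 0 0 0 0 -1"

```text
time: 6.42
tool_pos: [0.4512, -0.012, 0.136]
tool_rot: [-0.001, 0.001, 1.0, 0.0]
contact_force: [-0.8, -0.6, -2.9]
gripper_width: 0.167
grasp_force: 58.7
```

Request:
move_arm --pt "0 0 0.15 0 0 0 -1" --pt "0 0 0.1 0 0 0 -1" --pt "0 0 0 0 0 0 -1" --pt "0 0 0 0 0 0 -1"

```text
time: 6.75
tool_pos: [0.4523, -0.0116, 0.1356]
tool_rot: [0.001, 0.0, 1.0, -0.0]
contact_force: [-1.6, -0.3, -2.8]
gripper_width: 0.161
grasp_force: 58.7
```

Request:
move_arm --pt "0 0 0.1 0 0 0 -1" --pt "0 0 0.1 0 0 0 -1" --pt "0 0 0 0 0 0 -1"

```text
time: 7.0
tool_pos: [0.4523, -0.0115, 0.1335]
tool_rot: [0.001, 0.0, 1.0, -0.0]
contact_force: [-0.6, 0.1, 1.4]
gripper_width: 0.157
grasp_force: 59.3
```

Request:
move_arm --pt "0 0 0 0 0 0 0" --pt "0 0 0 0 0 0 0" --pt "0 0 0 0 0 0 0" --pt "0 0 0 0 0 0 0" --pt "0 0 -1 0 0 0 0" --pt "0 0 -2 0 0 0 0" --pt "0 0 -3 0 0 0 0" --pt "0 0 -2.5 0 0 0 0" --pt "-1.2 -2 0 0 0 0 0" --pt "-1.6 -3 0 0 0 0 0" --pt "-1.7 -3.2 0 0 0 0 0" --pt "-1.7 -3.2 0 0 0 0 0" --pt "-1.7 -3.2 0 0 0 0 0" --pt "-1.7 -3.2 0 0 0 0 0" --pt "-1.6 -3 0 0 0 0 0" --pt "-1.6 -2.7 0 0 0 0 0" --pt "0 0 0 0 0 -6.7 0" --pt "0 0 0 0 0 -6.7 0" --pt "0 0 0 0 0 -6.6 0" --pt "0 0 0 0 0 0 0"

```text
time: 8.67
tool_pos: [0.5798, -0.247, 0.2184]
tool_rot: [0.0, -0.174, 0.985, -0.0]
contact_force: [-0.6, 0.0, 0.8]
gripper_width: 0.501
grasp_force: 0.0
```

Request:
move_arm --pt "0 0 2 0 0 0 0" --pt "0 0 3 0 0 0 0" --pt "0 0 2.5 0 0 0 0" --pt "0 0 1.5 0 0 0 0" --pt "0 0 0.5 0 0 0 0" --pt "0 0 0 0 0 0 0" --pt "0 0 0 0 0 0 -1" --pt "0 0 0 0 0 0 -1" --pt "0 0 0 0 0 0 -1" --pt "0 0 0 0 0 0 -1" --pt "0 0 0 0 0 0 -1" --pt "0 0 0 0 0 0 -1" --pt "0 0 0 0 0 0 -1" --pt "0 0 0 0 0 0 -1"

```text
time: 9.83
tool_pos: [0.581, -0.2475, 0.1254]
tool_rot: [0.002, -0.173, 0.985, -0.001]
contact_force: [0.5, -0.5, 5.4]
gripper_width: 0.127
grasp_force: 62.5
```

Request:
move_arm --pt "0 0 -0.3 0 0 0 -1" --pt "0 0 -0.7 0 0 0 -1" --pt "0 0 -1.2 0 0 0 -1" --pt "0 0 -1.6 0 0 0 -1" --pt "0 0 -1.7 0 0 0 -1" --pt "0 0 -1.4 0 0 0 -1" --pt "0 0 -0.8 0 0 0 -1" --pt "0 0 -0.3 0 0 0 -1"

```text
time: 10.5
tool_pos: [0.5803, -0.247, 0.2052]
tool_rot: [0.001, -0.173, 0.985, -0.001]
contact_force: [0.3, -0.7, -5.2]
gripper_width: 0.124
grasp_force: 61.1
```

Run:
```python
from h import *
s=manip.state();print(np.round(s['tool_pos'],4),s['grasp_force'],np.round(s['contact_force'],1))
d=grab('scene','s3.png')
b=cv2.resize(d['img'][150:350,130:370],(720,600),interpolation=cv2.INTER_CUBIC)
cv2.imwrite('pics/f.png',np.clip((b/255.)**.6*255,0,255).astype(np.uint8))
```

```text
[ 0.5803 -0.247   0.2052] 61.13218903541565 [ 0.3 -0.7 -5.2]
```

View pics/f.png

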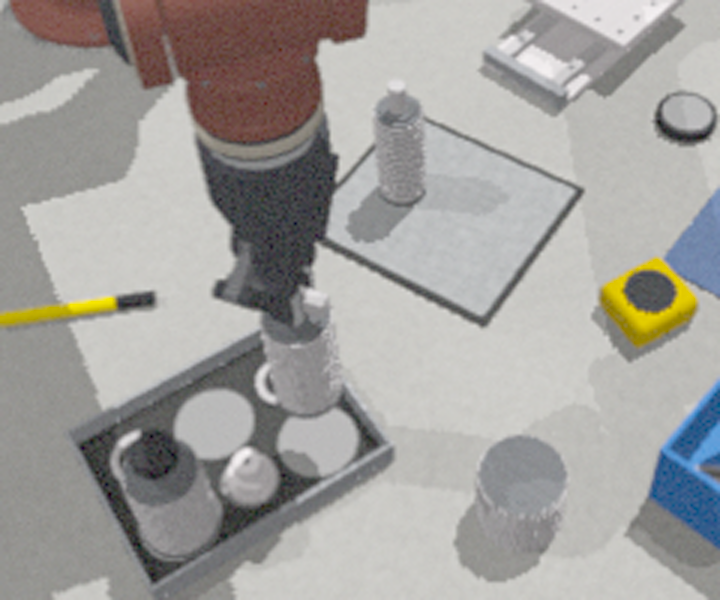

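The slim spindle stands upright on the mat with its base near (400,195). The tee hangs upright at (302,360), above its seat at (318,443). I'll carry it to slot A.

Request:
move_arm --pt "-0.2 0.8 0 0 0 0 -1" --pt "-0.3 1.5 0 0 0 0 -1" --pt "-0.5 2.2 0 0 0 0 -1" --pt "-0.6 2.9 0 0 0 0 -1" --pt "-0.7 3.2 0 0 0 0 -1" --pt "-0.7 3.3 0 0 0 0 -1" --pt "-0.7 3.3 0 0 0 0 -1" --pt "-0.7 3.2 0 0 0 0 -1" --pt "-0.6 3 0 0 0 0 -1" --pt "-0.5 2.5 0 0 0 0 -1" --pt "-0.3 1.7 0 0 0 0 -1" --pt "-0.2 1 0 0 0 0 -1" --pt "-0.1 0.5 0 0 0 0 -1" --pt "0 0 1 0 0 0 -1" --pt "0 0 1.8 0 0 0 -1" --pt "0 0 2 0 0 0 -1" --pt "0 0 1.6 0 0 0 -1" --pt "0 0 0.8 0 0 0 -1" --pt "0 0 0.4 0 0 0 -1" --pt "0 0 0 0 0 0 -1"

```text
time: 12.22
tool_pos: [0.5378, 0.0471, 0.1266]
tool_rot: [-0.0, -0.173, 0.985, -0.0]
contact_force: [0.4, -0.8, -4.5]
gripper_width: 0.123
grasp_force: 61.1
```

Request:
move_arm --pt "0 0 0.15 0 0 0 -1" --pt "0 0 0.1 0 0 0 -1" --pt "0 0 0 0 0 0 -1"

```text
time: 12.47
tool_pos: [0.5384, 0.0474, 0.1254]
tool_rot: [0.001, -0.173, 0.985, -0.0]
contact_force: [-1.2, -0.3, -2.0]
gripper_width: 0.131
grasp_force: 61.5
```

Request:
move_arm --pt "0 0 0.1 0 0 0 -1" --pt "0 0 0.05 0 0 0 -1" --pt "0 0 0 0 0 0 0" --pt "0 0 0 0 0 0 0" --pt "0 0 0 0 0 0 0" --pt "0 0 0 0 0 0 0" --pt "0 0 -1 0 0 0 0" --pt "0 0 -2 0 0 0 0" --pt "0 0 -3 0 0 0 0" --pt "0 0 -3 0 0 0 0" --pt "0 0 0 0 0 6.7 0.4" --pt "0 0 0 0 0 6.7 0.4" --pt "0 0 0 0 0 6.6 0.4" --pt "0 0 0 0 0 0 0.4"

```text
time: 13.63
tool_pos: [0.5379, 0.0477, 0.2139]
tool_rot: [0.001, 0.001, 1.0, -0.0]
contact_force: [-0.6, -0.4, 0.5]
gripper_width: 0.703
grasp_force: 0.0
```

Request:
move_arm --pt "0 -2 0 0 0 0 0.4" --pt "-0.1 -3.2 0 0 0 0 0.4" --pt "-0.1 -3.7 0 0 0 0 0.4" --pt "-0.1 -3.7 0 0 0 0 0.4" --pt "-0.1 -3.7 0 0 0 0 0.4" --pt "-0.1 -3.7 0 0 0 0 0.4" --pt "-0.1 -3.7 0 0 0 0 0.4" --pt "-0.1 -3.7 0 0 0 0 0.4" --pt "-0.1 -3.7 0 0 0 0 0.4" --pt "-0.2 -3.7 0 0 0 0 0.4" --pt "-0.2 -3.2 0 0 0 0 0.4" --pt "-0.1 -2 0 0 0 0 0.4" --pt "0 -0.9 0 0 0 0 0.4" --pt "0 0 0 0 0 0 0.4" --pt "0 0 0 0 0 0 0.4"

```text
time: 14.88
tool_pos: [0.5502, -0.3607, 0.2127]
tool_rot: [-0.0, -0.0, 1.0, 0.0]
contact_force: [0.5, 0.2, 0.5]
gripper_width: 0.698
grasp_force: 0.0
```

Request:
move_arm --pt "-0.1 -0.2 2 0 0 0 0.4" --pt "0 0 3 0 0 0 0.4" --pt "0 0 2.6 0 0 0 0.4" --pt "0 0 1.7 0 0 0 0.4" --pt "0 0 0.6 0 0 0 0.4" --pt "0 0 0 0 0 0 0.4" --pt "0 0 0 0 0 0 -1" --pt "0 0 0 0 0 0 -1" --pt "0 0 0 0 0 0 -1" --pt "0 0 0 0 0 0 -1" --pt "0 0 0 0 0 0 -1" --pt "0 0 0 0 0 0 -1" --pt "0 0 0 0 0 0 -1" --pt "0 0 0 0 0 0 -1"

```text
time: 16.05
tool_pos: [0.5526, -0.3637, 0.1166]
tool_rot: [0.002, 0.0, 1.0, -0.001]
contact_force: [0.0, 2.7, 6.3]
gripper_width: 0.373
grasp_force: 59.8
```

Request:
move_arm --pt "0 0 -0.3 0 0 0 -1" --pt "0 0 -0.7 0 0 0 -1" --pt "0 0 -1.2 0 0 0 -1" --pt "0 0 -1.6 0 0 0 -1" --pt "0 0 -1.7 0 0 0 -1" --pt "0 0 -1.4 0 0 0 -1" --pt "0 0 -0.8 0 0 0 -1" --pt "0 0 -0.3 0 0 0 -1" --pt "0 0 0 0 0 0 -1"

```text
time: 16.8
tool_pos: [0.5516, -0.3635, 0.1948]
tool_rot: [0.001, 0.0, 1.0, -0.0]
contact_force: [0.1, -0.7, -5.4]
gripper_width: 0.37
grasp_force: 60.0
```

Run:
```python
from h import *
s=manip.state();print(np.round(s['tool_pos'],4),s['grasp_force'],np.round(s['contact_force'],1))
d=grab('scene','s4.png')
b=cv2.resize(d['img'][150:350,130:370],(720,600),interpolation=cv2.INTER_CUBIC)
cv2.imwrite('pics/g.png',np.clip((b/255.)**.6*255,0,255).astype(np.uint8))
```

```text
[ 0.5516 -0.3635  0.1948] 59.96681213378906 [ 0.1 -0.7 -5.4]
```

View pics/g.png

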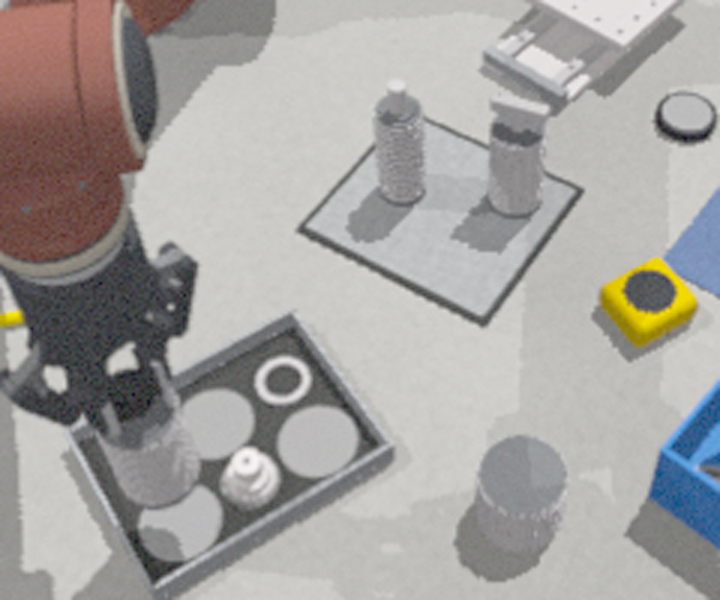

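The slim and tee spindles both stand upright on the mat, at (400,195) and (515,205). The knob spindle hangs upright at (155,455), and its seat is clear at (180,520). I'll carry it to slot B.

Request:
move_arm --pt "0 0.8 0 0 0 0 -1" --pt "0 1.5 0 0 0 0 -1" --pt "0 2.2 0 0 0 0 -1" --pt "0 2.8 0 0 0 0 -1" --pt "0 3.2 0 0 0 0 -1" --pt "0 3.4 0 0 0 0 -1" --pt "0 3.4 0 0 0 0 -1" --pt "0 3.4 0 0 0 0 -1" --pt "0 3.2 0 0 0 0 -1" --pt "0 2.8 0 0 0 0 -1" --pt "0 2.2 0 0 0 0 -1" --pt "0 1.6 0 0 0 0 -1" --pt "0 1 0 0 0 0 -1" --pt "0 0.5 0 0 0 0 -1" --pt "0 0 1.2 0 0 0 -1" --pt "0 0 2 0 0 0 -1" --pt "0 0 2 0 0 0 -1" --pt "0 0 1.3 0 0 0 -1" --pt "0 0 0.7 0 0 0 -1" --pt "0 0 0 0 0 0 -1"

```text
time: 18.52
tool_pos: [0.5499, -0.0436, 0.1189]
tool_rot: [-0.002, 0.001, 1.0, 0.0]
contact_force: [-1.1, 0.1, -5.6]
gripper_width: 0.372
grasp_force: 60.2
```

Request:
move_arm --pt "0 0 0.2 0 0 0 -1" --pt "0 0 0.1 0 0 0 -1" --pt "0 0 0 0 0 0 -1"

```text
time: 18.77
tool_pos: [0.5524, -0.0436, 0.1199]
tool_rot: [0.001, 0.0, 1.0, -0.0]
contact_force: [-0.2, -0.0, -5.3]
gripper_width: 0.373
grasp_force: 60.2
```

Request:
move_arm --pt "0 0 0.1 0 0 0 -1" --pt "0 0 0.1 0 0 0 -1" --pt "0 0 0 0 0 0 -1"

```text
time: 19.02
tool_pos: [0.5517, -0.0433, 0.1171]
tool_rot: [0.0, 0.0, 1.0, -0.0]
contact_force: [-1.5, 0.3, -5.2]
gripper_width: 0.371
grasp_force: 60.2
```

Request:
move_arm --pt "0 0 0.1 0 0 0 -1" --pt "0 0 0.05 0 0 0 -1" --pt "0 0 0 0 0 0 -1"

```text
time: 19.27
tool_pos: [0.5523, -0.0433, 0.1167]
tool_rot: [0.001, 0.0, 1.0, -0.0]
contact_force: [-1.8, 2.4, 3.6]
gripper_width: 0.372
grasp_force: 61.1
```

Request:
move_arm --pt "0 0 0 0 0 0 0.3" --pt "0 0 0 0 0 0 0.3" --pt "0 0 0 0 0 0 0.3" --pt "0 0 0 0 0 0 0.3" --pt "0 0 -1 0 0 0 0.3" --pt "0 0 -2 0 0 0 0.3" --pt "0 0 -3 0 0 0 0.2" --pt "0 0 -3 0 0 0 0.2" --pt "0 0 0 0 0 0 0.2"

```text
time: 20.02
tool_pos: [0.5553, -0.0441, 0.2139]
tool_rot: [0.006, 0.0, 1.0, -0.001]
contact_force: [0.6, -1.1, 0.4]
gripper_width: 0.602
grasp_force: 0.0
```

Run:
```python
from h import *
s=manip.state();print(np.round(s['tool_pos'],4),np.round(s['contact_force'],1))
d=grab('scene','s5.png');t=grab('top','t5.png')
a=cv2.resize(t['img'][160:220,360:420],(400,400),interpolation=cv2.INTER_CUBIC);b=cv2.resize(d['img'][275:335,185:245],(400,400),interpolation=cv2.INTER_CUBIC)
cv2.imwrite('pics/p.png',np.clip((np.hstack([a,b])/255.)**.6*255,0,255).astype(np.uint8))
```

```text
[ 0.5553 -0.0441  0.2139] [ 0.6 -1.1  0.4]
```

View pics/p.png

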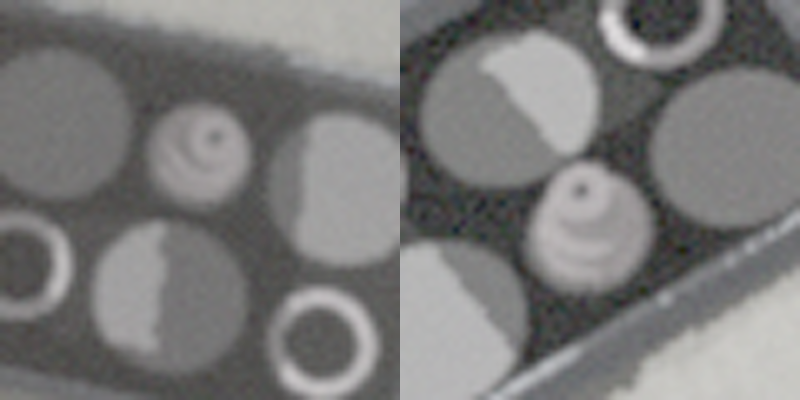

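The top crop (left) shows the plug's boss dot at (214,136), with seats at (55,123), (168,297) and (346,188). The scene crop (right) shows the dot at (580,190), with seats at (510,108) and (745,148). I'll compute positions from these.

Run:
```python
from h import *
T=load('t5.png');S=load('s5.png');k=20/3
A=lambda p:(np.array(p,float)+.5)/k-.5+[360,160]
B=lambda p:(np.array(p,float)+.5-[400,0])/k-.5+[185,275]
r=tri([T,S],[A((214,136)),B((580,190))]);print('plug',np.round(r.x,4),np.round(r.fun,2),np.round(ray(T,A((214,136)),.036),4),np.round(ray(S,B((580,190)),.036),4))
print('foot top',np.round(ray(T,A((198,155)),.008),4))
for n,a,b in [('tee',(55,123),(745,148)),('slim',(168,297),(510,108)),('knob',(346,188),None)]:
    print(n,np.round(ray(T,A(a),.004),4), '' if b is None else np.round(ray(S,B(b),.004),4))
```

```text
plug [ 0.5652 -0.3044  0.0379] [ 0.51  0.35  0.51 -0.06] [[ 0.5666 -0.3036  0.036 ]] [[ 0.5634 -0.3048  0.036 ]]
foot top [[ 0.5647 -0.3038  0.008 ]]
tee [[ 0.5799 -0.2469  0.004 ]] [[ 0.5794 -0.2465  0.004 ]]
slim [[ 0.507  -0.2894  0.004 ]] [[ 0.5046 -0.2906  0.004 ]]
knob [[ 0.5508 -0.3646  0.004 ]]
```

Request:
move_arm --pt "0 -2 0 0 0 0 0.1" --pt "-0.1 -3.2 0 0 0 0 0.1" --pt "-0.2 -3.6 0 0 0 0 0.1" --pt "-0.2 -3.6 0 0 0 0 0.1" --pt "-0.2 -3.6 0 0 0 0 0.1" --pt "-0.2 -3.6 0 0 0 0 0.1" --pt "-0.2 -3.2 0 0 0 0 0.1" --pt "-0.1 -2.2 0 0 0 0 0.1" --pt "-0.1 -1.1 0 0 0 0 0.1" --pt "0 0 2 0 0 0 0.1" --pt "0 0 3 0 0 0 0.1" --pt "0 0 3 0 0 0 0.1" --pt "0 0 3 0 0 0 0.1" --pt "0 0 2 0 0 0 0.1" --pt "0 0 1 0 0 0 0.1" --pt "0 0 0 0 0 0 0.1" --pt "0 0 0 0 0 0 0.1" --pt "0 0 0 0 0 0 0.1"

```text
time: 21.62
tool_pos: [0.5655, -0.3047, 0.0672]
tool_rot: [0.001, 0.0, 1.0, -0.001]
contact_force: [0.4, -0.5, -0.2]
gripper_width: 0.549
grasp_force: 0.0
```

Request:
move_arm --pt "0 0 1.2 0 0 0 0.1" --pt "0 0 0.8 0 0 0 0.1" --pt "0 0 0.4 0 0 0 0.1" --pt "0 0 0 0 0 0 0.1" --pt "0 0 0 0 0 0 -1" --pt "0 0 0 0 0 0 -1" --pt "0 0 0 0 0 0 -1" --pt "0 0 0 0 0 0 -1" --pt "0 0 0 0 0 0 -1" --pt "0 0 0 0 0 0 -1" --pt "0 0 0 0 0 0 -1" --pt "0 0 0 0 0 0 -1"

```text
time: 22.62
tool_pos: [0.5647, -0.3045, 0.0418]
tool_rot: [0.0, 0.0, 1.0, -0.0]
contact_force: [-0.1, 0.4, 2.0]
gripper_width: 0.225
grasp_force: 58.8
```

Request:
move_arm --pt "0 0 -0.5 0 0 0 -1" --pt "0 0 -1.5 0 0 0 -1" --pt "0 0 -3 0 0 0 -1" --pt "0 0 -3.5 0 0 0 -1" --pt "0 0 -3.5 0 0 0 -1" --pt "0 0 -3 0 0 0 -1" --pt "0 0 -2 0 0 0 -1" --pt "0 0 -1 0 0 0 -1" --pt "0.2 0.8 0 0 0 0 -1" --pt "0.3 1.6 0 0 0 0 -1" --pt "0.4 2.4 0 0 0 0 -1" --pt "0.6 3 0 0 0 0 -1" --pt "0.6 3.4 0 0 0 0 -1" --pt "0.7 3.6 0 0 0 0 -1" --pt "0.7 3.6 0 0 0 0 -1" --pt "0.7 3.6 0 0 0 0 -1" --pt "0.7 3.6 0 0 0 0 -1" --pt "0.7 3.6 0 0 0 0 -1" --pt "0.7 3.6 0 0 0 0 -1" --pt "0.6 3.6 0 0 0 0 -1"

```text
time: 24.28
tool_pos: [0.4924, 0.0624, 0.2181]
tool_rot: [-0.003, 0.0, 1.0, 0.0]
contact_force: [0.7, 0.3, -1.2]
gripper_width: 0.226
grasp_force: 58.7
```

Request:
move_arm --pt "0.7 3.6 0 0 0 0 -1" --pt "0.7 3.6 0 0 0 0 -1" --pt "0.7 3.6 0 0 0 0 -1" --pt "0.6 3.4 0 0 0 0 -1" --pt "0.5 3 0 0 0 0 -1" --pt "0.5 2.6 0 0 0 0 -1" --pt "0.4 2 0 0 0 0 -1" --pt "0.2 1.4 0 0 0 0 -1" --pt "0.1 0.8 0 0 0 0 -1" --pt "0.1 0.4 0 0 0 0 -1" --pt "0 0 1 0 0 0 -1" --pt "0 0 2 0 0 0 -1" --pt "0 0 3 0 0 0 -1" --pt "0 0 2 0 0 0 -1" --pt "0 0 1 0 0 0 -1" --pt "0 0 0 0 0 0 -1" --pt "0 0 0 0 0 0 -1" --pt "0 0 0 0 0 0 -1"

```text
time: 25.78
tool_pos: [0.4518, 0.3039, 0.1328]
tool_rot: [0.001, 0.001, 1.0, 0.001]
contact_force: [-0.3, -0.6, -0.3]
gripper_width: 0.228
grasp_force: 58.8
```

Run:
```python
from h import *
s=manip.state();print(np.round(s['tool_pos'],4),np.round(s['contact_force'],1))
d=grab('scene','s6.png');t=grab('top','t6.png')
a=cv2.resize(t['img'][200:255,132:187],(400,400),interpolation=cv2.INTER_CUBIC);b=cv2.resize(d['img'][110:180,298:368],(400,400),interpolation=cv2.INTER_CUBIC)
cv2.imwrite('pics/q.png',np.hstack([a,b]))
```

```text
[0.4518 0.3039 0.1328] [-0.3 -0.6 -0.3]
```

View pics/q.png

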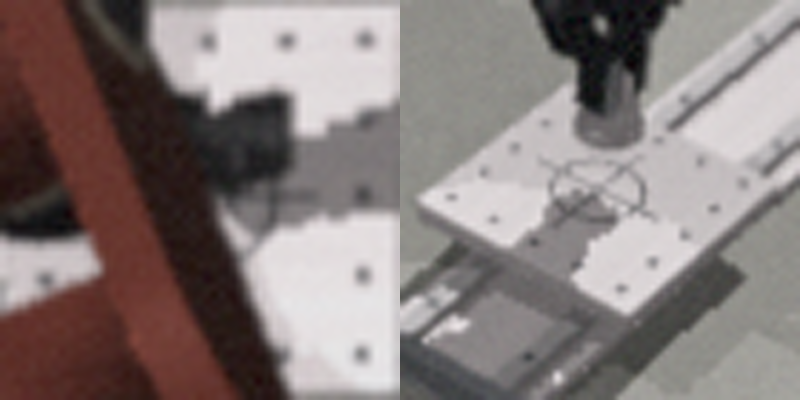

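The right crop shows the plug held above the plate, foot spanning x 575–645 with its lower edge at y≈147. The cross is at (597,189). The left (top) view is blocked by the arm. I'll compare the foot outline with predictions.

Run:
```python
from h import *
S=load('s6.png');k=400/70
B=lambda p:(np.array(p,float)+.5-[400,0])/k-.5+[298,110]
iB=lambda u:(np.array(u)-[298,110]+.5)*k-.5+[400,0]
th=np.linspace(0,6.3,100)
for x,y in [(.4518,.3039),(.4518+.003,.3039),(.4518,.3039+.003)]:
    c=np.c_[x+.019*np.cos(th),y+.019*np.sin(th),0*th+.095]; p=iB(proj(S,c)); print(p.min(0).round(),p.max(0).round())
print('cross scn',ray(S,B((597,189)),.052).round(4))
```

```text
[573. 108.] [646. 153.]
[577. 110.] [650. 156.]
[576. 105.] [649. 150.]
cross scn [[0.4472 0.3059 0.052 ]]
```

Request:
move_arm --pt "0.2 0.1 1 0 0 0 -1" --pt "0 0 1.5 0 0 0 -1" --pt "0 0 1 0 0 0 -1" --pt "0 0 0.5 0 0 0 -1" --pt "0 0 0 0 0 0 -1" --pt "0 0 0 0 0 0 -1"

```text
time: 26.38
tool_pos: [0.4489, 0.3049, 0.0911]
tool_rot: [-0.0, 0.0, 1.0, 0.0]
contact_force: [0.3, 0.4, -0.7]
gripper_width: 0.228
grasp_force: 58.9
```

Request:
move_arm --pt "0 0 0.15 0 0 0 -1" --pt "0 0 0 0 0 0 -1" --pt "0 0 0 0 0 0 -1"

```text
time: 26.63
tool_pos: [0.4489, 0.3048, 0.0899]
tool_rot: [0.0, 0.0, 1.0, 0.0]
contact_force: [-0.0, 0.4, -0.6]
gripper_width: 0.222
grasp_force: 58.9
```

Request:
move_arm --pt "0 0 0.1 0 0 0 -1" --pt "0 0 0 0 0 0 -1" --pt "0 0 0 0 0 0 -1"

```text
time: 26.88
tool_pos: [0.4491, 0.3049, 0.0898]
tool_rot: [0.0, 0.0, 1.0, 0.0]
contact_force: [-2.6, -1.6, 4.9]
gripper_width: 0.229
grasp_force: 59.4
```

Touching. I'll release, back up and move aside toward the mat so the top camera can see the plate.

Request:
move_arm --pt "0 0 0 0 0 0 0" --pt "0 0 0 0 0 0 0" --pt "0 0 0 0 0 0 0" --pt "0 0 0 0 0 0 0" --pt "0 0 -1 0 0 0 0" --pt "0 0 -2.5 0 0 0 0" --pt "0 0 -3.5 0 0 0 0" --pt "0 0 -3.5 0 0 0 0" --pt "0 0 -1.5 0 0 0 0" --pt "-0.5 -3.5 0 0 0 0 0.2" --pt "-0.5 -4 0 0 0 0 0.2" --pt "-0.5 -4 0 0 0 0 0.2" --pt "-0.5 -4 0 0 0 0 0.2" --pt "-0.5 -4 0 0 0 0 0.2" --pt "-0.5 -4 0 0 0 0 0.2" --pt "-1 -3.5 0 0 0 0 0.2" --pt "0 0 0 0 0 0 0.2"

```text
time: 28.3
tool_pos: [0.4898, 0.0297, 0.21]
tool_rot: [0.001, 0.004, 1.0, -0.001]
contact_force: [0.1, 0.1, 0.4]
gripper_width: 0.596
grasp_force: 0.0
```

Run:
```python
from h import *
s=manip.state();print(np.round(s['tool_pos'],4),np.round(s['contact_force'],1))
d=grab('scene','s7.png');t=grab('top','t7.png')
a=cv2.resize(t['img'][207:247,140:180],(400,400),interpolation=cv2.INTER_CUBIC);b=cv2.resize(d['img'][122:162,312:352],(400,400),interpolation=cv2.INTER_CUBIC)
cv2.imwrite('pics/r.png',np.hstack([a,b]))
```

```text
[0.4898 0.0297 0.21  ] [0.1 0.1 0.4]
```

View pics/r.png

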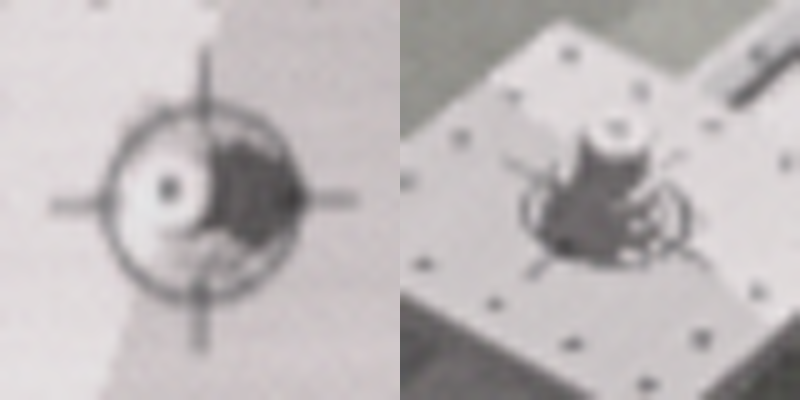

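The top crop (left) has the circle centre at about (203,201) and the boss dot at (169,189). The scene crop has the circle spanning x 523–690 and the dot at (617,127). I'll compute the offset.

Run:
```python
from h import *
from scipy.optimize import least_squares
T=load('t7.png');S=load('s7.png')
A=lambda p:(np.array(p,float)+.5)/10-.5+[140,207]
B=lambda p:(np.array(p,float)+.5-[400,0])/10-.5+[312,122]
c=ray(T,A((203,201)),.052)[0]; b=ray(T,A((169,189)),.084)[0]; print('top cross',c.round(4),'boss',b.round(4),'off',(b-c).round(4))
# scene: cross from line ends
b2=ray(S,B((617,127)),.084)[0]; print('scene boss',b2.round(4))
L=[(503,158),(710,268),(530,278),(685,153)]
P=ray(S,[B(p) for p in L],.052); print('cross line ends mid',((P[0]+P[1])/2).round(4),((P[2]+P[3])/2).round(4), np.linalg.norm(P[0]-P[1]),np.linalg.norm(P[2]-P[3]))
th=np.linspace(0,6.3,200)
for o in [(0,0)]:
    for nm,x0 in [('circ',c)]:
        q=np.c_[x0[0]+.026*np.cos(th),x0[1]+.026*np.sin(th),0*th+.052]; p=(proj(S,q)-[312,122]+.5)*10-.5+[400,0]; print('pred circle from top cross',p.min(0).round(),p.max(0).round())
```

```text
top cross [0.4511 0.3052 0.052 ] boss [0.4505 0.3058 0.084 ] off [-0.0006  0.0006  0.032 ]
scene boss [0.4474 0.3069 0.084 ]
cross line ends mid [0.4475 0.3054 0.052 ] [0.449  0.3053 0.052 ] 0.07961226305661324 0.07988282144462217
pred circle from top cross [529. 164.] [699. 273.]
```

The plug sits on the cross to within about 1 mm in both views. Now the returns, starting with the knob spindle at (.552,-.043).

Request:
move_arm --pt "-1.5 -2 0 0 0 0 0.3" --pt "-2 -2.5 0 0 0 0 0.3" --pt "-2 -2 0 0 0 0 0.3" --pt "-0.7 -0.8 0 0 0 0 0.3" --pt "0 0 0 0 0 0 0.3" --pt "0 0 1 0 0 0 0.3" --pt "0 0 2 0 0 0 0.3" --pt "0 0 2 0 0 0 0.3" --pt "0 0 1 0 0 0 0.3" --pt "0 0 0 0 0 0 0.3" --pt "0 0 0 0 0 0 0.3" --pt "0 0 0 0 0 0 0.3"

```text
time: 29.4
tool_pos: [0.5509, -0.0378, 0.1499]
tool_rot: [0.001, -0.0, 1.0, -0.0]
contact_force: [-0.1, -1.0, 0.3]
gripper_width: 0.65
grasp_force: 0.0
```

Request:
move_arm --pt "-0.1 -0.5 0 0 0 0 0.3" --pt "0 0 0 0 0 0 0.3" --pt "0 0 1.5 0 0 0 0.3" --pt "0 0 1.2 0 0 0 0.3" --pt "0 0 0.6 0 0 0 0.3" --pt "0 0 0 0 0 0 0.3" --pt "0 0 0 0 0 0 0.3" --pt "0 0 0 0 0 0 -1" --pt "0 0 0 0 0 0 -1" --pt "0 0 0 0 0 0 -1" --pt "0 0 0 0 0 0 -1" --pt "0 0 0 0 0 0 -1" --pt "0 0 0 0 0 0 -1" --pt "0 0 0 0 0 0 -1" --pt "0 0 0 0 0 0 -1"

```text
time: 30.65
tool_pos: [0.5522, -0.0432, 0.1168]
tool_rot: [0.001, 0.0, 1.0, -0.0]
contact_force: [-0.0, 0.9, 5.8]
gripper_width: 0.371
grasp_force: 59.5
```

Request:
move_arm --pt "0 0 -0.3 0 0 0 -1" --pt "0 0 -0.7 0 0 0 -1" --pt "0 0 -1.2 0 0 0 -1" --pt "0 0 -1.6 0 0 0 -1" --pt "0 0 -1.7 0 0 0 -1" --pt "0 0 -1.4 0 0 0 -1" --pt "0 0 -0.8 0 0 0 -1" --pt "0 0 -0.3 0 0 0 -1" --pt "0 -0.8 0 0 0 0 -1" --pt "0 -1.5 0 0 0 0 -1" --pt "0 -2.2 0 0 0 0 -1" --pt "0 -2.8 0 0 0 0 -1" --pt "0 -3.2 0 0 0 0 -1" --pt "0 -3.4 0 0 0 0 -1" --pt "0 -3.4 0 0 0 0 -1" --pt "0 -3.4 0 0 0 0 -1" --pt "0 -3.2 0 0 0 0 -1" --pt "0 -2.8 0 0 0 0 -1" --pt "0 -2.2 0 0 0 0 -1" --pt "0 -1.6 0 0 0 0 -1"

```text
time: 32.32
tool_pos: [0.55, -0.3507, 0.1939]
tool_rot: [-0.001, 0.001, 1.0, 0.0]
contact_force: [0.2, 0.6, -5.5]
gripper_width: 0.374
grasp_force: 60.3
```

Request:
move_arm --pt "0 -1 0 0 0 0 -1" --pt "0 -0.5 0 0 0 0 -1" --pt "0 0 0 0 0 0 -1" --pt "0 0 1 0 0 0 -1" --pt "0 0 1.6 0 0 0 -1" --pt "0 0 1.8 0 0 0 -1" --pt "0 0 1.4 0 0 0 -1" --pt "0 0 0.8 0 0 0 -1" --pt "0 0 0.4 0 0 0 -1" --pt "0 0 0 0 0 0 -1" --pt "0 0 0 0 0 0 -1" --pt "0 0 0 0 0 0 -1"

```text
time: 33.32
tool_pos: [0.5521, -0.3638, 0.1273]
tool_rot: [0.001, 0.0, 1.0, -0.001]
contact_force: [0.6, 0.3, -4.0]
gripper_width: 0.376
grasp_force: 60.4
```

Request:
move_arm --pt "0 0 0.4 0 0 0 -1" --pt "0 0 0.3 0 0 0 -1" --pt "0 0 0.2 0 0 0 -1" --pt "0 0 0 0 0 0 -1" --pt "0 0 0 0 0 0 -1"

```text
time: 33.73
tool_pos: [0.5514, -0.3634, 0.117]
tool_rot: [0.0, 0.0, 1.0, -0.0]
contact_force: [-0.7, 0.2, -3.3]
gripper_width: 0.373
grasp_force: 60.4
```

Request:
move_arm --pt "0 0 0.1 0 0 0 -1" --pt "0 0 0 0 0 0 -1" --pt "0 0 0 0 0 0 -1"

```text
time: 33.98
tool_pos: [0.5518, -0.3635, 0.117]
tool_rot: [0.001, 0.0, 1.0, -0.0]
contact_force: [-1.8, 1.1, 1.3]
gripper_width: 0.37
grasp_force: 61.0
```

Request:
move_arm --pt "0 0 0 0 0 0 0.3" --pt "0 0 0 0 0 0 0.3" --pt "0 0 0 0 0 0 0.3" --pt "0 0 0 0 0 0 0.3" --pt "0 0 -1 0 0 0 0.3" --pt "0 0 -2 0 0 0 0.3" --pt "0 0 -3 0 0 0 0.3" --pt "0 0 -3 0 0 0 0.2" --pt "0.1 2 0 0 0 0 0" --pt "0.1 3.2 0 0 0 0 0" --pt "0.1 3.7 0 0 0 0 0" --pt "0.1 3.7 0 0 0 0 0" --pt "0.1 3.7 0 0 0 0 0" --pt "0.1 3.7 0 0 0 0 0" --pt "0.1 3.7 0 0 0 0 0" --pt "0.1 3.7 0 0 0 0 0" --pt "0.1 3.7 0 0 0 0 0" --pt "0.1 3.7 0 0 0 0 0" --pt "0.2 3.2 0 0 0 0 0" --pt "0.1 2.2 0 0 0 0 0"

```text
time: 35.65
tool_pos: [0.5384, 0.0414, 0.2069]
tool_rot: [0.001, -0.001, 1.0, 0.0]
contact_force: [0.2, 0.2, -0.4]
gripper_width: 0.501
grasp_force: 0.0
```

Request:
move_arm --pt "0 0.9 0 0 0 0 0" --pt "0 0 0 0 0 -6.7 0" --pt "0 0 0 0 0 -6.7 0" --pt "0 0 0 0 0 -6.6 0" --pt "0 0 1 0 0 0 0" --pt "0 0 2 0 0 0 0" --pt "0 0 2 0 0 0 0" --pt "0 0 1 0 0 0 0" --pt "0 0 0 0 0 0 0" --pt "0 0 0 0 0 0 0"

```text
time: 36.48
tool_pos: [0.5383, 0.0474, 0.1452]
tool_rot: [-0.001, -0.172, 0.985, 0.0]
contact_force: [0.5, 0.1, 1.0]
gripper_width: 0.499
grasp_force: 0.0
```

Request:
move_arm --pt "0 0 1 0 0 0 0" --pt "0 0 0.7 0 0 0 0" --pt "0 0 0.4 0 0 0 0" --pt "0 0 0 0 0 0 0" --pt "0 0 0 0 0 0 0" --pt "0 0 0 0 0 0 -1" --pt "0 0 0 0 0 0 -1" --pt "0 0 0 0 0 0 -1" --pt "0 0 0 0 0 0 -1" --pt "0 0 0 0 0 0 -1" --pt "0 0 0 0 0 0 -1" --pt "0 0 0 0 0 0 -1" --pt "0 0 0 0 0 0 -1"

```text
time: 37.57
tool_pos: [0.5391, 0.0477, 0.1255]
tool_rot: [0.001, -0.173, 0.985, -0.0]
contact_force: [0.3, -0.2, 4.4]
gripper_width: 0.128
grasp_force: 62.1
```

Request:
move_arm --pt "0 0 -0.3 0 0 0 -1" --pt "0 0 -0.7 0 0 0 -1" --pt "0 0 -1.2 0 0 0 -1" --pt "0 0 -1.6 0 0 0 -1" --pt "0 0 -1.7 0 0 0 -1" --pt "0 0 -1.4 0 0 0 -1" --pt "0 0 -0.8 0 0 0 -1" --pt "0 0 -0.3 0 0 0 -1" --pt "0 0 0 0 0 0 -1"

```text
time: 38.32
tool_pos: [0.5389, 0.0477, 0.2056]
tool_rot: [0.001, -0.173, 0.985, -0.0]
contact_force: [0.8, 0.1, -3.8]
gripper_width: 0.126
grasp_force: 61.1
```

Request:
move_arm --pt "0.2 -0.8 0 0 0 0 -1" --pt "0.3 -1.5 0 0 0 0 -1" --pt "0.5 -2.2 0 0 0 0 -1" --pt "0.6 -2.9 0 0 0 0 -1" --pt "0.7 -3.2 0 0 0 0 -1" --pt "0.7 -3.3 0 0 0 0 -1" --pt "0.7 -3.3 0 0 0 0 -1" --pt "0.7 -3.2 0 0 0 0 -1" --pt "0.6 -3 0 0 0 0 -1" --pt "0.5 -2.5 0 0 0 0 -1" --pt "0.4 -1.7 0 0 0 0 -1" --pt "0.2 -1 0 0 0 0 -1" --pt "0.1 -0.5 0 0 0 0 -1" --pt "0 0 1 0 0 0 -1" --pt "0 0 1.8 0 0 0 -1" --pt "0 0 2 0 0 0 -1" --pt "0 0 1.2 0 0 0 -1" --pt "0 0 0.7 0 0 0 -1" --pt "0 0 0 0 0 0 -1" --pt "0 0 0 0 0 0 -1"

```text
time: 39.98
tool_pos: [0.5797, -0.2463, 0.1377]
tool_rot: [-0.0, -0.174, 0.985, 0.0]
contact_force: [0.2, 0.0, -4.3]
gripper_width: 0.126
grasp_force: 61.0
```

Request:
move_arm --pt "0 -0.1 0.5 0 0 0 -1" --pt "0 0 0.3 0 0 0 -1" --pt "0 0 0.2 0 0 0 -1" --pt "0 0 0.1 0 0 0 -1" --pt "0 0 0 0 0 0 -1" --pt "0 0 0 0 0 0 -1"

```text
time: 40.48
tool_pos: [0.58, -0.248, 0.1269]
tool_rot: [0.0, -0.173, 0.985, -0.0]
contact_force: [0.3, 1.1, -4.0]
gripper_width: 0.131
grasp_force: 61.0
```

Request:
move_arm --pt "0 0 0.1 0 0 0 -1" --pt "0 0 0 0 0 0 -1" --pt "0 0 0 0 0 0 -1"

```text
time: 40.73
tool_pos: [0.58, -0.2479, 0.1258]
tool_rot: [0.0, -0.173, 0.985, 0.0]
contact_force: [-0.5, -0.4, -3.7]
gripper_width: 0.126
grasp_force: 61.0
```

Request:
move_arm --pt "0 0 0.1 0 0 0 -1" --pt "0 0 0 0 0 0 -1" --pt "0 0 0 0 0 0 -1"

```text
time: 40.98
tool_pos: [0.5803, -0.2481, 0.1255]
tool_rot: [0.0, -0.173, 0.985, -0.0]
contact_force: [-1.5, -0.0, -0.9]
gripper_width: 0.128
grasp_force: 61.5
```

Request:
move_arm --pt "0 0 0.05 0 0 0 -1" --pt "0 0 0 0 0 0 0" --pt "0 0 0 0 0 0 0" --pt "0 0 0 0 0 0 0" --pt "0 0 0 0 0 0 0" --pt "0 0 -1 0 0 0 0" --pt "0 0 -2 0 0 0 0" --pt "0 0 -3 0 0 0 0" --pt "0 0 -3 0 0 0 0" --pt "0 0 0 0 0 6.7 0" --pt "0 0 0 0 0 6.7 0" --pt "0 0 0 0 0 6.6 0" --pt "1.2 2 0 0 0 0 0" --pt "1.6 3 0 0 0 0 0" --pt "1.7 3.2 0 0 0 0 0" --pt "1.7 3.2 0 0 0 0 0" --pt "1.7 3.2 0 0 0 0 0" --pt "1.7 3.2 0 0 0 0 0" --pt "1.6 3 0 0 0 0 0" --pt "1.6 2.8 0 0 0 0 0"

```text
time: 42.65
tool_pos: [0.4514, -0.0104, 0.2152]
tool_rot: [0.001, 0.0, 1.0, 0.0]
contact_force: [-0.1, 0.3, 0.8]
gripper_width: 0.503
grasp_force: 0.0
```

Request:
move_arm --pt "0 0 1 0 0 0 0" --pt "0 0 2 0 0 0 0" --pt "0 0 1.5 0 0 0 0" --pt "0 0 0.5 0 0 0 0" --pt "0 0 0 0 0 0 0" --pt "0 0 0 0 0 0 0" --pt "0 0 0 0 0 0 0"

```text
time: 43.23
tool_pos: [0.453, -0.0122, 0.1656]
tool_rot: [0.001, 0.001, 1.0, -0.0]
contact_force: [-0.2, 0.3, 0.6]
gripper_width: 0.494
grasp_force: 0.0
```

Request:
move_arm --pt "0 0 1.5 0 0 0 0" --pt "0 0 1.2 0 0 0 0" --pt "0 0 0.6 0 0 0 0" --pt "0 0 0 0 0 0 0" --pt "0 0 0 0 0 0 0" --pt "0 0 0 0 0 0 -1" --pt "0 0 0 0 0 0 -1" --pt "0 0 0 0 0 0 -1" --pt "0 0 0 0 0 0 -1" --pt "0 0 0 0 0 0 -1" --pt "0 0 0 0 0 0 -1" --pt "0 0 0 0 0 0 -1" --pt "0 0 0 0 0 0 -1"

```text
time: 44.32
tool_pos: [0.4529, -0.0118, 0.1322]
tool_rot: [0.001, 0.0, 1.0, -0.0]
contact_force: [-0.2, 1.8, 5.9]
gripper_width: 0.162
grasp_force: 58.8
```

Request:
move_arm --pt "0 0 -0.3 0 0 0 -1" --pt "0 0 -0.6 0 0 0 -1" --pt "0 0 -1 0 0 0 -1" --pt "0 0 -1.5 0 0 0 -1" --pt "0 0 -1.6 0 0 0 -1" --pt "0 0 -1.5 0 0 0 -1" --pt "0 0 -1 0 0 0 -1" --pt "0 0 -0.5 0 0 0 -1" --pt "0 0 0 0 0 0 -1"

```text
time: 45.07
tool_pos: [0.4527, -0.0119, 0.2126]
tool_rot: [0.001, 0.0, 1.0, -0.0]
contact_force: [-0.2, -0.2, -3.0]
gripper_width: 0.163
grasp_force: 58.5
```

Request:
move_arm --pt "-0.1 -0.6 0 0 0 0 -1" --pt "-0.3 -1.3 0 0 0 0 -1" --pt "-0.4 -2 0 0 0 0 -1" --pt "-0.5 -2.6 0 0 0 0 -1" --pt "-0.6 -3 0 0 0 0 -1" --pt "-0.6 -3.2 0 0 0 0 -1" --pt "-0.6 -3.2 0 0 0 0 -1" --pt "-0.6 -3.2 0 0 0 0 -1" --pt "-0.6 -3 0 0 0 0 -1" --pt "-0.4 -2.6 0 0 0 0 -1" --pt "-0.3 -1.7 0 0 0 0 -1" --pt "-0.2 -1 0 0 0 0 -1" --pt "-0.1 -0.5 0 0 0 0 -1" --pt "0 0 1 0 0 0 -1" --pt "0 0 1.8 0 0 0 -1" --pt "0 0 2 0 0 0 -1" --pt "0 0 1.4 0 0 0 -1" --pt "0 0 0.7 0 0 0 -1" --pt "0 0 0 0 0 0 -1" --pt "0 0 0 0 0 0 -1"

```text
time: 46.73
tool_pos: [0.5049, -0.2903, 0.1421]
tool_rot: [-0.0, 0.0, 1.0, 0.0]
contact_force: [-0.1, -0.5, -2.9]
gripper_width: 0.159
grasp_force: 58.8
```

Request:
move_arm --pt "-0.1 0 0.4 0 0 0 -1" --pt "0 0 0.2 0 0 0 -1" --pt "0 0 0.2 0 0 0 -1" --pt "0 0 0 0 0 0 -1" --pt "0 0 0 0 0 0 -1"

```text
time: 47.15
tool_pos: [0.506, -0.2909, 0.1345]
tool_rot: [0.0, 0.0, 1.0, -0.0]
contact_force: [0.9, -0.1, -3.1]
gripper_width: 0.161
grasp_force: 58.7
```

Request:
move_arm --pt "0 0 0.1 0 0 0 -1" --pt "0 0 0 0 0 0 -1" --pt "0 0 0 0 0 0 -1"

```text
time: 47.4
tool_pos: [0.506, -0.2909, 0.1333]
tool_rot: [0.0, 0.0, 1.0, -0.0]
contact_force: [0.6, -0.5, -3.3]
gripper_width: 0.162
grasp_force: 58.7
```

Request:
move_arm --pt "0 0 0.1 0 0 0 -1" --pt "0 0 0 0 0 0 -1" --pt "0 0 0 0 0 0 -1"

```text
time: 47.65
tool_pos: [0.506, -0.2909, 0.1323]
tool_rot: [0.0, 0.0, 1.0, -0.0]
contact_force: [-0.8, 0.2, -2.7]
gripper_width: 0.167
grasp_force: 58.9
```

Almost touching. I'll lower 0.5–1 mm more, release, raise and back off toward the mat.

Request:
move_arm --pt "0 0 0.05 0 0 0 -1" --pt "0 0 0 0 0 0 -1" --pt "0 0 0 0 0 0 -1"

```text
time: 47.9
tool_pos: [0.5062, -0.2909, 0.1323]
tool_rot: [0.0, 0.0, 1.0, -0.0]
contact_force: [-1.2, 0.5, 0.3]
gripper_width: 0.163
grasp_force: 59.1
```

Request:
move_arm --pt "0 0 0 0 0 0 0" --pt "0 0 0 0 0 0 0" --pt "0 0 0 0 0 0 0" --pt "0 0 0 0 0 0 0" --pt "0 0 -1 0 0 0 0" --pt "0 0 -2 0 0 0 0" --pt "0 0 -3 0 0 0 0" --pt "0 0 -3.5 0 0 0 0" --pt "0 0 -1.5 0 0 0 0" --pt "0.5 3 0 0 0 0 0" --pt "0.5 4 0 0 0 0 0" --pt "0.5 4 0 0 0 0 0" --pt "0.5 4 0 0 0 0 0" --pt "0.5 4 0 0 0 0 0" --pt "0.5 4 0 0 0 0 0" --pt "0.5 4 0 0 0 0 0" --pt "0.5 3 0 0 0 0 0" --pt "0 0 0 0 0 0 0" --pt "0 0 0 0 0 0 0" --pt "0 0 0 0 0 0 0"

```text
time: 49.57
tool_pos: [0.4665, 0.0089, 0.2425]
tool_rot: [0.001, 0.0, 1.0, -0.0]
contact_force: [0.7, -0.7, -0.0]
gripper_width: 0.5
grasp_force: 0.0
```

Run:
```python
from h import *
d=grab('scene','s9.png');t=grab('top','t9.png')
a=cv2.resize(t['img'][145:240,340:440],(420,399),interpolation=cv2.INTER_CUBIC);b=cv2.resize(d['img'][110:350,140:368],(379,399),interpolation=cv2.INTER_CUBIC)
cv2.imwrite('pics/z.png',np.clip((np.hstack([a,b])/255.)**.7*255,0,255).astype(np.uint8))
```

```text
(no output)
```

View pics/z.png

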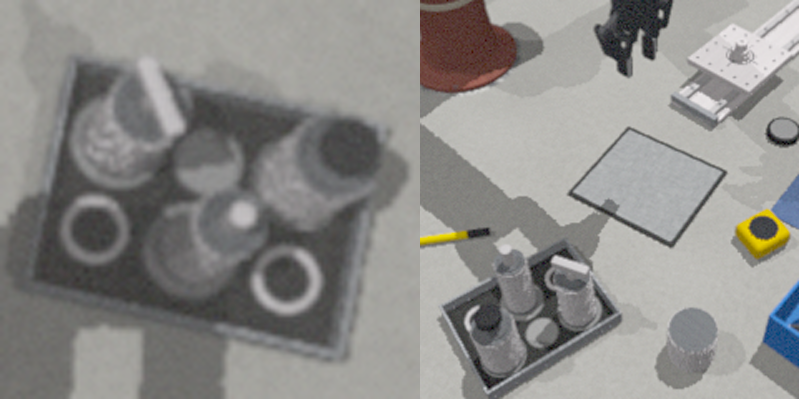

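All three spindles stand upright on their own seats, with tops at (157,95), (347,148) and (242,213) in the top crop. The rings have not moved, the mat is empty, the plug is on the cross and the gripper is clear. I'm handing the job in.

```bash
python3 -c "
from plant import manip
print(manip.job_done())"
```

```text
the job is handed in; nothing more can be done
None
```

The job is handed in after about 50 s of robot time: the plug is on the carriage cross to within about 1 mm, all three spindles stand upright on their original seats, and the rings show no visible movement.

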